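# Run the glass turntable from its control strip

### The arm

A 7-joint arm with a two-finger parallel gripper is mounted at the origin on a cart in front of the work surface, level with it; the furniture and walls round the work are solid. World frame = base frame: x ahead of the robot, y to its left, z up, the work surface at z = 0. Lengths are in mm, angles in degrees, forces in N, time in s.
With the tool pointing down it reaches from about 350 to 775 mm from the base axis. Payload 3.1 kg.
Tool frame: the origin (TCP) lies on the centre line of the jaws, within the pads' length; the fingertips stand 17 mm ahead of it and the grasp point (between the pads) lies 2 mm behind it; z points along the fingers, y is the direction in which the jaws open and shut (so a half turn about z gives the same grasp; the last joint's range is limited). The gripper opens to 85 mm and grips with 20 to 120 N. Pads are 22 mm wide; open, the fingers measure 114 mm over their backs; the gripper's body (76 mm by 85 mm) begins 54 mm behind the grasp point. The pads swing forward as they close: fully open they stand 13 mm farther back than shut.
Start: joints at [-68.795, 17.813, 0.802, 86.603, -0.252, 75.585, -1.558], TCP at [220.118, 504.049, 248.304] pointing down, gripper open.
Joint ranges: [-154.91, 154.91], [-16.99, 109.72], [-72.82, 74.43], [7.12, 147.25], [-82.49, 262.49], [11.32, 116.49], [-174.64, 174.64]. Speed limits (degrees/s): [159.86, 159.86, 180, 180, 180, 180, 180].

### API

Orientations are given as [roll, pitch, yaw] about the fixed x, y, z axes, in that order (R = Rz(yaw) Ry(pitch) Rx(roll)).
In Python, from cell import ctrl gives the robot as it stands. The module is installed in compiled form; this text tells all that it offers.
- The arm moves only by the shell command python3 -m crank 'ROWS' [FORCE]. ROWS is JSON, a list of rows, each a list of 3 entries, a list of its own where there are three numbers: the shift along the tool's x, y, z scaled (see below), then the turn, a rotation vector about the tool's x, y, z scaled (see below), then the finger opening in mm, from 0 to 85.4. A call has 1 to 10 rows; each row shifts and turns the pose as measured when the row begins, along the tool's axes as they then stand; what a row does not reach is not made up. The controller multiplies each number of a shift by 0.025 m and each number of a turn by 0.08 rad. A row lasts 1/8 s, in which the tool goes at most 62.5 mm and 10.7 degrees, less where a joint would pass 70% of its speed; a pose out of reach is approached as far as the arm can. A call with a number of a shift or a turn outside -1 to 1 is refused whole. A call with a gripper value outside its range is refused whole. The fingers move at their own pace and stop on an object; FORCE is the grip in N (left out, the last holds). Time passes only in rows, so rows that do not move let the fingers close. It gives the time, the measured TCP pose, the force and the opening at its end, in the units of the state.
- ctrl.sense(): the state, without advancing time (a new reading comes with each control period).
- ctrl.camera(name): name is "scene" or "side" or "wrist"; returns the picture (420x560x3 uint8, blue, green, red); there is no depth.
- ctrl.camera_model(name): a dict with "fov_y" (degrees; the focal length in pixels is half the picture's height over the tangent of half this angle, whatever the lens; pixels are square), "cx", "cy" (the principal point, pixels), "R" (3x3) and "t" (3): a world point X has camera coordinates R X + t. Camera axes: x right, y down, z forward; pixel columns grow to the right and rows downward; lengths in mm; the calibration is good to about 2 mm. A picture is of the moment at which its call begins: read the wrist's pose just before it. camera_model takes no time and is no camera call; for the wrist camera it gives the pose at the moment of the call.
- ctrl.job_done(): hands the job in, once; it reports no verdict.
The state is a dict: "time": time; "qpos": joint angles; "joint_vel": joint speeds; "effort": joint torques, N m; "eef_pos": TCP position; "orientation": TCP orientation; "force": force on the tool from outside, world axes, zero at the start; "ft_torque": the same for the moment, N m; "width": opening from 0.0 (shut) to 1.0 (fully open).
Only numpy, scipy, OpenCV 4.12 (cv2) and the standard library are available. Lean on these libraries where they do the work, as an engineer would, in place of code of your own. Each camera call takes 0.05 s, during which the arm holds its last target. There are 200 camera calls.

### The job

Start the glass turntable from its control strip, using the fingertips: press down the raised back end of the power rocker so that it tips fully over, then push the round button in until it latches fully home, then press the long bar fully down and keep it down - the program finishes while still holding it there. Do not press the round button or the bar before their turn, and never press the mushroom-shaped stop. Pick nothing up, and leave the glasses, tools and parts round the strip where they are.

Things in the scene. Friction and masses are not known exactly. Their poses are not given: they have to be found in the camera images.
- console: aluminium base rail of the control strip, 72 (x) x 244 (y) x 12 mm, fixed; origin at the centre of its underside. y runs along the row, +x points to the back, away from the robot (turned by up to 0.6 rad). On it sit four grey modules, 60 (x) x 54 (y) mm, turned like the rail, in a row at 58 mm spacing in any order, tops 42 mm above the work surface; each carries one black control at its centre
- power_rocker (a joint): angle of the rocker, rad: 0 = off (as found), 0.4 = fully over (on). 28 mm wide (y), 50 mm long (x), two flat halves in a shallow V over the pivot. Off: the front half is level and the back half (strip's +x, two fine ribs) slopes up, its end 10 mm higher. On: the back half is level, top 48 mm above the work surface. Stays where it is left; about 2 N at the end moves it
- rocker_end (a point): point on top of the rocker's back half, 17 mm from the pivot along that half; moves with the rocker (about 54 mm above the work surface when off, 48 mm when on; the very end, 8 mm farther along, is at 58 mm when off). Press here, straight down
- latch_button (a joint): travel of the round latching button in m: 0 = out (as found), 0.008 = fully in, at its stop. About 3 N moves it; it stays in when let go
- latch_top (a point): centre of the flat top of the round latching button, 31 mm across; 54 mm above the work surface when out, 46 mm when fully in
- run_bar (a joint): travel of the long run bar in m: 0 = up, 0.008 = fully down, at its stop. A spring returns it: about 2 N to start it, 5.2 N to hold it fully down
- bar_top (a point): centre of the flat top of the run bar, 22 mm (x) by 46 mm (y, along the row); 54 mm above the work surface when up, 46 mm when fully down
- stop_button (a joint): travel of the mushroom stop button in m: 0 = up, 0.006 = pressed; springs back
- stop_top (a point): top of the mushroom stop button, a tall domed head 36 mm across; 70 mm above the work surface, 16 mm higher than the other buttons
- tumbler_1: clear glass tumbler, 72 mm across and 98 mm high, upside down on the turntable (a grey foot with a steel disc 96 mm across, disc top 40 mm above the work surface, behind the strip); loose, origin at the centre of its underside as it stands on the shelf
- tumbler_2: clear glass tumbler with dark bands, 72 mm across and 99 mm high, upside down on the work surface in front of the strip (the robot's side); loose, origin at the centre of its underside as it stands on the shelf
- frit_jar: small jar with a brown lid, 44 mm across and 105 mm high, in front of the strip; loose, origin at the centre of its underside as it stands on the shelf
- spare_block: bored clamp block with a stud, 24 x 47 x 26 mm, beyond the right-hand end of the strip; loose, origin at the centre of its underside as it stands on the shelf
- wing_nut_1: grey wing nut, 13 x 33 x 19 mm, just in front of the strip; loose, origin at the centre of its underside as it stands on the shelf
- spanner_10: small combination spanner, 21 x 144 x 6 mm, lying just behind the strip; loose, origin at the centre of its underside as it stands on the shelf

How it is judged:
By the outcome, as a careful person would: the job done as asked, in the order asked, and still so for the second after the job is handed in, while the arm keeps its last pose, push and grip.
It also fails if it takes over 38 s, if anything falls off the work surface, if the arm or the gripper's body presses on something with over 40 N, if the wrist force passes 120 N, or if a joint passes its speed limit or range.

## Working session

There is one attempt and no reset: what is moved stays moved. The work goes in short steps, Python scripts to look and compute and a shell command to move; the robot and the scene stay as the last step left them, time stands still between calls to the robot, and variables do not carry over. Pictures are saved under pics/ and viewed, about 8 in all and at most 12, crops included, and the job is handed in when it is done.

```bash
mkdir -p pics
python3 - <<'E'
from cell import ctrl
import cv2
print(ctrl.sense())
for n in ("scene","side"):
    cv2.imwrite(f"pics/{n}0.png",ctrl.camera(n)); print(n,ctrl.camera_model(n))
E
```

```text
{'time': 0.0, 'qpos': array([-68.79547316,  17.85964003,   0.80109601,  86.69352975,
        -0.25211384,  75.58282601,  -1.55839028]), 'joint_vel': array([-0.08810909,  0.03126669,  0.00924399,  0.03599179, -0.08274242,
        0.0355127 , -0.05164602]), 'effort': array([ 7.46023233e-06, -3.79911625e+01,  1.45975831e-01, -2.30588812e+01,
        1.21644989e-02,  1.36138007e-02,  3.47642533e-06]), 'eef_pos': array([219.8425106 , 503.39566561, 247.21754146]), 'orientation': array([-1.79865870e+02,  5.30092274e-03,  1.56411247e+02]), 'force': array([-0.72453533, -0.63094904, -0.25387426]), 'ft_torque': array([0.04578363, 0.04676449, 0.01127273]), 'width': 0.9994944003351603}
scene {'fov_y': 45.79020730846078, 'cx': 274.62430432526804, 'cy': 203.01468560853425, 'R': array([[-0.66421914, -0.74731864,  0.01810491],
       [-0.52641037,  0.45040474, -0.72112945],
       [ 0.53075894, -0.4885186 , -0.69256373]]), 't': array([407.42274797, 301.53169311, 659.04542929])}
side {'fov_y': 51.78000016577358, 'cx': 278.3487333361939, 'cy': 213.64488677453923, 'R': array([[-0.87465988, -0.48468071, -0.0073966 ],
       [-0.23025135,  0.42884492, -0.87354241],
       [ 0.42656115, -0.76234942, -0.48669183]]), 't': array([502.64015035, 165.02606014, 701.12115854])}
```

View pics/scene0.png

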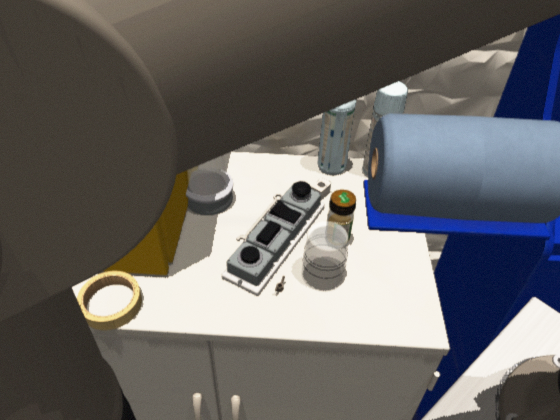

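View pics/side0.png

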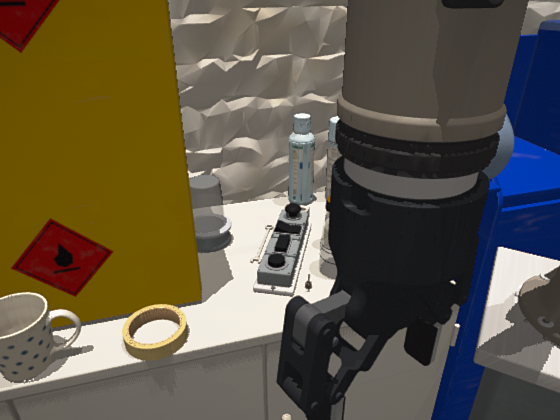

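The scene view shows the strip running from (255,265) to (305,190), with the turntable at (208,190), tumbler_2 at (325,255), the jar at (342,210) and the wing nut at (280,287). I'll enlarge the strip in both views.

```bash
cat > h.py <<'E'
import numpy as np, cv2
from cell import ctrl
def K(m):
    f=210/np.tan(np.radians(m["fov_y"]/2)); return f
def pix2w(m,u,v,z):
    d=m["R"].T@np.array([(u-m["cx"])/K(m),(v-m["cy"])/K(m),1]); c=-m["R"].T@m["t"]
    return c+d*(z-c[2])/d[2]
def w2pix(m,X):
    p=m["R"]@np.asarray(X,float)+m["t"]; return np.array([m["cx"],m["cy"]])+K(m)*p[:2]/p[2]
E
python3 - <<'E'
import cv2,numpy as np
from h import *
a=cv2.imread("pics/scene0.png")[170:300,185:365]; b=cv2.imread("pics/side0.png")[190:300,230:350]
a=cv2.resize(a,None,fx=4,fy=4,interpolation=2); b=cv2.resize(b,None,fx=4,fy=4,interpolation=2)
b=b[:, :]
c=cv2.imwrite("pics/a.png",a); 
cv2.imwrite("pics/b.png",b)
for n in ("scene","side"):
    m=ctrl.camera_model(n); print(-m["R"].T@m["t"])
m=ctrl.camera_model("scene")
for p in [(250,256),(301,188)]: print(pix2w(m,*p,54).round(1))
E
```

```text
[ 79.55314415 490.61925788 666.49799433]
[178.56559735 707.34870826 489.10503227]
[483.1 169.8  54. ]
[547.2  -4.8  54. ]
```

View pics/a.png

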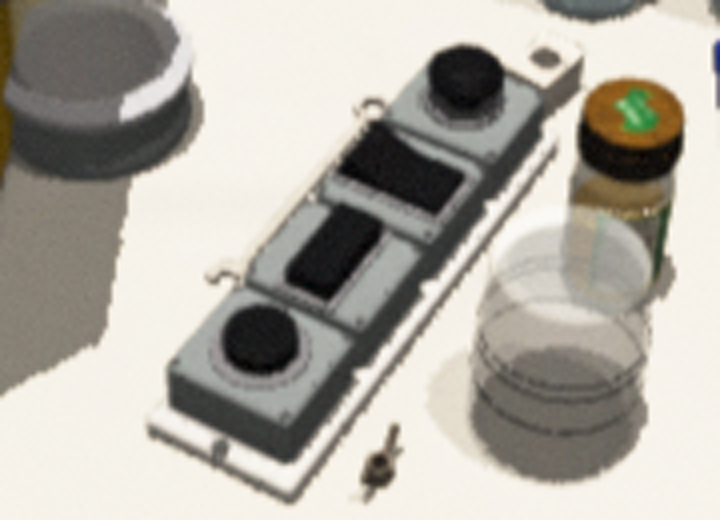

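Seen along the strip from the near end (+y): round button, bar, rocker, mushroom stop. Next I'll fit the console pose to the rail and module corners.

Run:
```python
from h import *
from scipy.optimize import least_squares
m=ctrl.camera_model("scene")
obs=[((30,114,42),(170,372)),((-30,114,42),(293,430)),((-30,60,42),(355,350)),((30,60,42),(243,287)),
((36,122,12),(150,420)),((-36,122,12),(290,488)),((0,87,54),(260,334)),((0,29,54),(335,240)),((30,-60,42),(390,113)),((-30,-114,42),(545,103)),((-36,-122,12),(583,55))]
P=np.array([o[0] for o in obs],float); U=np.array([((o[1][0]+.5)/4-.5+185,(o[1][1]+.5)/4-.5+170) for o in obs])
def W(p,P): c,s=np.cos(p[2]),np.sin(p[2]); return np.c_[p[0]+c*P[:,0]-s*P[:,1],p[1]+s*P[:,0]+c*P[:,1],P[:,2]]
f=lambda p:(np.array([w2pix(m,X) for X in W(p,P)])-U)
r=least_squares(lambda p:f(p).ravel(),[515,80,.35],x_scale=[100,100,1],loss="soft_l1")
print(r.x,np.degrees(r.x[2])); print((f(r.x)*4).round(1))
T=np.array([[0,87,54],[0,29,54],[17*np.cos(.4),-29,54],[0,-87,70]])
print(W(r.x,T).round(1))
ms=ctrl.camera_model("side"); print([w2pix(ms,X).round(1).tolist() for X in W(r.x,T)])
b=cv2.imread("pics/side0.png")
for X in W(r.x,np.vstack([T,[[36,122,12],[-36,122,12],[-30,114,42],[30,114,42],[30,-114,42],[30,-2,42]]])): 
    u=w2pix(ms,X); cv2.circle(b,tuple(int(v*16) for v in u),16,(0,0,255),-1,shift=4)
cv2.imwrite("pics/b.png",cv2.resize(b[190:300,230:350],None,fx=5,fy=5,interpolation=2))
```

```text
[5.12477752e+02 8.19829453e+01 2.97894387e-01] 17.068091122062228
[[ -4.3  -5.4]
 [ -2.   -0.1]
 [  7.4  -9.5]
 [ -2.7  -5. ]
 [ -3.9  -0. ]
 [  3.2   8.4]
 [  4.3   0.2]
 [  5.2   4.8]
 [ -3.7   3.4]
 [ 12.1  -6.5]
 [-12.4  82.8]]
[[486.9 165.2  54. ]
 [504.  109.7  54. ]
 [536.   58.9  54. ]
 [538.   -1.2  70. ]]
[[276.2, 257.4], [282.8, 239.9], [280.8, 223.6], [293.8, 203.8]]
```

View pics/b.png

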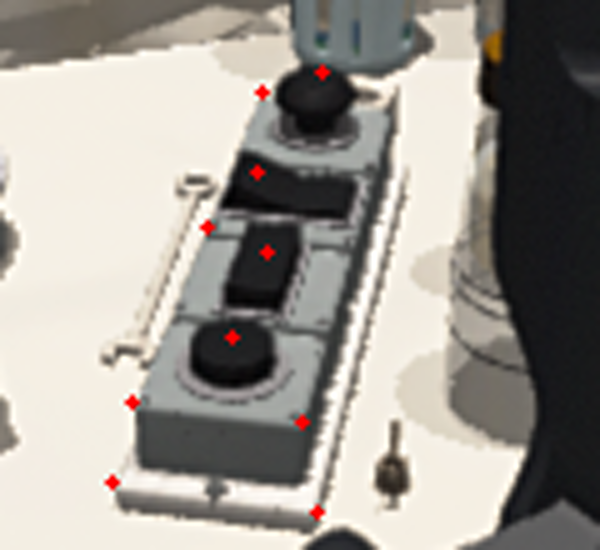

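The fit agrees with the side view to about 2 mm. The one outlier is the spare block, which I had taken for the rail's far end, so I'll drop it. The next script works out the surroundings and the moves.

Run:
```python
from h import *
from scipy.optimize import least_squares
m=ctrl.camera_model("scene"); ms=ctrl.camera_model("side")
obs=[((30,114,42),(170,372)),((-30,114,42),(293,430)),((-30,60,42),(355,350)),((30,60,42),(243,287)),
((36,122,12),(150,420)),((-36,122,12),(290,488)),((0,87,54),(260,334)),((0,29,54),(335,240)),((30,-60,42),(390,113)),((-30,-114,42),(545,103))]
P=np.array([o[0] for o in obs],float); U=np.array([((o[1][0]+.5)/4-.5+185,(o[1][1]+.5)/4-.5+170) for o in obs])
ob2=[((36,122,12),(117,490)),((-36,122,12),(318,518)),((-30,114,42),(307,410)),((30,114,42),(136,407)),((0,87,54),(233,343)),((0,29,54),(268,254))]
P2=np.array([o[0] for o in ob2],float); U2=np.array([((o[1][0]+.5)/5-.5+230,(o[1][1]+.5)/5-.5+190) for o in ob2])
def W(p,P): c,s=np.cos(p[2]),np.sin(p[2]); return np.c_[p[0]+c*P[:,0]-s*P[:,1],p[1]+s*P[:,0]+c*P[:,1],P[:,2]]
f=lambda p:np.r_[[w2pix(m,X) for X in W(p,P)]-U,[w2pix(ms,X) for X in W(p,P2)]-U2]
r=least_squares(lambda p:f(p).ravel(),[515,80,.35],x_scale=[100,100,1],loss="soft_l1")
print(r.x,np.degrees(r.x[2])); print(f(r.x).round(1).tolist())
T=np.array([[0,87,54],[0,29,54],[17*np.cos(.4),-29,54],[0,-87,70]])
print(W(r.x,T).round(1))
for n,mm,u,v,z in [("disc",m,210,186,40),("box",m,165,272,0),("box2",m,187,175,0),("tape",m,110,298,10),("boxside",ms,200,295,0),("tum2 top",m,328,238,98),("jar top",m,343,200,105)]: print(n,pix2w(mm,u,v,z).round(0))
```

```text
[5.12484261e+02 8.29483309e+01 3.08766296e-01] 17.6910056219746
[[-1.0, -0.6], [-0.2, 0.5], [1.8, -2.1], [-0.9, -0.7], [-0.9, 0.8], [1.2, 2.6], [1.1, 0.6], [1.0, 1.5], [-1.7, 1.1], [2.1, -1.7], [-0.6, -0.8], [0.1, -1.4], [-0.3, 2.9], [-0.5, -0.5], [0.3, -0.4], [-0.5, -0.3]]
[[4.860e+02 1.658e+02 5.400e+01]
 [5.037e+02 1.106e+02 5.400e+01]
 [5.362e+02 6.010e+01 5.400e+01]
 [5.389e+02 1.000e-01 7.000e+01]]
disc [673. 110.  40.]
box [585. 272.   0.]
box2 [769. 102.   0.]
tape [590. 369.  10.]
boxside [586. 260.  -0.]
tum2 top [403.  79.  98.]
jar top [442.   4. 105.]
```

```bash
python3 -m crank '[[[-1,0,0],[0,0,1],0],[[-1,0,0],[0,0,1],0],[[-1,0,0],[0,0,1],0],[[-1,0,0],[0,0,1],0],[[-1,0,0],[0,0,1],0],[[-1,0,0],[0,0,1],0],[[-1,0,0],[0,0,1],0],[[-1,0,0],[0,0,1],0],[[-1,0,0],[0,0,1],0],[[-1,0,0],[0,0,1],0]]' 30
cat > go.py <<'E'
import sys
from h import *
from scipy.spatial.transform import Rotation as Ro
# target TCP x y z [yaw] -> total shift in tool axes (row units) and turn
s=ctrl.sense(); R=Ro.from_euler("xyz",s["orientation"],degrees=True)
t=np.array([float(v) for v in sys.argv[1:4]]); yaw=float(sys.argv[4]) if len(sys.argv)>4 else 107.7
print("t",s["time"],"pos",s["eef_pos"].round(1),"rpy",s["orientation"].round(2),"F",s["force"].round(1),"w",round(float(s["width"]),2))
print("shift",(R.inv().apply(t-s["eef_pos"])/25).round(2),"turn",((R.inv()*Ro.from_euler("xyz",[180,0,yaw],degrees=True)).as_rotvec()/.08).round(2))
E
python3 go.py 536 60 160
```

```text
time: 1.35
eef_pos: [402.1, 315.8, 247.1]
orientation: [-179.9, 0.3, 107.2]
force: [0.0, 1.2, 0.0]
width: 0.003
t 1.35 pos [402.1 315.8 247.1] rpy [-179.91    0.26  107.2 ] F [0.  1.2 0. ] w 0.0
shift [-11.34   2.1    3.53] turn [-0.02  0.06 -0.11]
```

```bash
python3 -m crank '[[[-1,0.2,0.2],[0,0,0],0],[[-1,0.2,0.2],[0,0,0],0],[[-1,0.2,0.2],[0,0,0],0],[[-1,0.2,0.2],[0,0,0],0],[[-1,0.2,0.2],[0,0,0],0],[[-1,0.2,0.2],[0,0,0],0],[[-1,0.2,0.2],[0,0,0],0],[[-1,0.2,0.2],[0,0,0],0],[[-1,0.2,0.2],[0,0,0],0],[[-1,0.2,0.2],[0,0,0],0]]' 
python3 go.py 536 60 120
python3 - <<'E'
from h import *
m=ctrl.camera_model("wrist"); b=ctrl.camera("wrist")
c,s=np.cos(.3088),np.sin(.3088)
for P in [(0,87,54),(0,29,54),(17*.921,-29,54),(0,-87,70),(-30,-2,42),(30,-2,42),(30,56,42),(-30,56,42),(30,-56,42)]:
    X=[512.5+c*P[0]-s*P[1],82.9+s*P[0]+c*P[1],P[2]]; u=w2pix(m,X); print(u.round(1))
    cv2.circle(b,tuple(int(v*16) for v in u),40,(0,0,255),-1,shift=4)
cv2.imwrite("pics/w1.png",b)
E
```

```text
time: 2.6
eef_pos: [523.0, 75.1, 197.9]
orientation: [-180.0, 0.0, 105.7]
force: [0.6, -0.6, -0.2]
width: 0.001
t 2.6 pos [523.   75.1 197.9] rpy [-1.7999e+02  5.0000e-02  1.0570e+02] F [ 0.6 -0.6 -0.2] w 0.0
shift [-0.72  0.34  3.12] turn [-0.    0.01 -0.44]
[269.4  95.3]
[272.4 162.6]
[290.9 221.2]
[277.1 282.2]
[244.1 193.2]
[304.3 191.2]
[303.6 130.7]
[239.5 133. ]
[304.9 241.2]
```

View pics/w1.png

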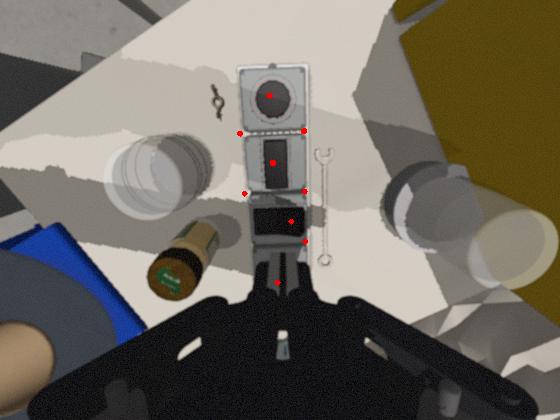

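The wrist view shows the button at about (273,99), the bar at (275,164) and the rocker at (279,221). The predictions are 3–4 px off, so I'll refine from an enlarged crop.

Run:
```python
from h import *
b=ctrl.camera("wrist"); cv2.imwrite("pics/w1raw.png",b); m=ctrl.camera_model("wrist"); np.savez("w1.npz",R=m["R"],t=m["t"])
cv2.imwrite("pics/w1c.png",cv2.resize(b[55:255,215:335],None,fx=3,fy=3,interpolation=2)); print(m)
```

```text
{'fov_y': 71.89560901303861, 'cx': 282.35831100269775, 'cy': 211.41108668541543, 'R': array([[ 9.64297848e-01,  2.64819053e-01, -7.27186680e-04],
       [ 2.52461256e-01, -9.18462823e-01,  3.04449267e-01],
       [ 7.99560725e-02, -2.93763360e-01, -9.52528275e-01]]), 't': array([-523.68959698,  -90.7776646 ,  309.81993437])}
```

View pics/w1c.png

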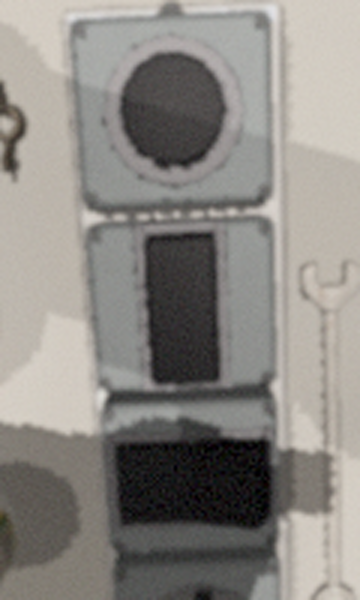

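Run:
```python
from h import *
from scipy.optimize import least_squares
m=ctrl.camera_model("wrist"); ms=ctrl.camera_model("side"); mc=ctrl.camera_model("scene")
ob=[((30,114,42),(269,14)),((-30,114,42),(73,17)),((-30,60,42),(86,210)),((30,60,42),(273,205)),((-30,56,42),(88,225)),((30,56,42),(275,217)),((30,2,42),(275,388)),((-30,2,42),(101,397)),((-30,-56,42),(118,553)),((30,-56,42),(275,555)),((0,87,54),(174,108)),((0,29,54),(181,307))]
P=np.array([o[0] for o in ob],float); U=np.array([((o[1][0]+.5)/3-.5+215,(o[1][1]+.5)/3-.5+55) for o in ob])
ob2=[((36,122,12),(117,490)),((-36,122,12),(318,518)),((30,114,42),(136,407)),((0,87,54),(233,343)),((0,29,54),(268,254))]
P2=np.array([o[0] for o in ob2],float); U2=np.array([((o[1][0]+.5)/5-.5+230,(o[1][1]+.5)/5-.5+190) for o in ob2])
def W(p,P): c,s=np.cos(p[2]),np.sin(p[2]); return np.c_[p[0]+c*P[:,0]-s*P[:,1],p[1]+s*P[:,0]+c*P[:,1],P[:,2]]
f=lambda p:np.array([w2pix(m,X) for X in W(p,P)])-U
r=least_squares(lambda p:f(p).ravel(),[515,80,.35],x_scale=[100,100,1],loss="soft_l1")
T=np.array([[0,87,54],[0,29,54],[17*np.cos(.4),-29,54],[0,-87,70]])
print(r.x,np.degrees(r.x[2])); print(f(r.x).round(1).tolist()); print(W(r.x,T).round(1))
print((np.array([w2pix(ms,X) for X in W(r.x,P2)])-U2).round(1).tolist())
```

```text
[5.14795701e+02 8.27333342e+01 2.99911563e-01] 17.183666759416155
[[2.1, -1.5], [-1.4, -0.0], [-1.2, 0.3], [1.2, -0.2], [-1.5, -0.2], [0.5, 0.3], [0.9, 0.2], [-1.8, -0.9], [-3.6, 1.2], [1.2, -1.1], [0.2, 0.6], [0.5, 2.3]]
[[ 4.891e+02  1.658e+02  5.400e+01]
 [ 5.062e+02  1.104e+02  5.400e+01]
 [ 5.383e+02  5.970e+01  5.400e+01]
 [ 5.405e+02 -4.000e-01  7.000e+01]]
[[-2.2, -1.4], [-1.7, -1.8], [-2.1, -1.1], [-1.2, -0.9], [-1.7, -0.7]]
```

```bash
python3 -m crank '[[[-0.4,0.2,0.9],[0,0,-0.2],0],[[-0.36,0.18,0.9],[0,0,-0.2],0],[[0,0,0.9],[0,0,0],0],[[0,0,0.9],[0,0,0],0],[[0,0,0.4],[0,0,0],0]]' 
python3 go.py 537 60 64 107.4
```

```text
time: 3.32
eef_pos: [537.4, 59.6, 97.3]
orientation: [179.8, -0.1, 107.0]
force: [-1.1, -1.1, -0.8]
width: -0.002
t 3.325 pos [537.4  59.6  97.3] rpy [ 1.7981e+02 -1.1000e-01  1.0703e+02] F [-1.1 -1.1 -0.8] w -0.0
shift [ 0.02 -0.02  1.33] turn [ 0.04 -0.02 -0.08]
```

```bash
python3 -m crank '[[[0,0,0.6],[0,0,0],0],[[0,0,0.3],[0,0,0],0],[[0,0,0.2],[0,0,0],0],[[0,0,0.15],[0,0,0],0]]' 
python3 go.py 537 60 64 107.4
```

```text
time: 3.82
eef_pos: [539.8, 61.5, 66.6]
orientation: [179.5, -0.1, 107.1]
force: [-0.1, 0.0, 1.7]
width: -0.003
t 3.825 pos [539.8  61.5  66.6] rpy [ 1.7946e+02 -1.4000e-01  1.0707e+02] F [-0.1  0.   1.7] w -0.0
shift [-0.02 -0.13  0.1 ] turn [ 0.12 -0.03 -0.07]
```

```bash
python3 -m crank '[[[0,0,0.15],[0,0,0],0]]'; python3 go.py 537 60 64 107.4
```

```text
time: 3.95
eef_pos: [540.2, 61.6, 64.8]
orientation: [179.4, -0.2, 107.1]
force: [-7.4, -0.3, 25.8]
width: 0.004
t 3.95 pos [540.2  61.6  64.8] rpy [179.43  -0.18 107.08] F [-7.4 -0.3 25.8] w 0.0
shift [-0.02 -0.14  0.03] turn [ 0.12 -0.04 -0.07]
```

```bash
python3 -m crank '[[[0,0,-0.8],[0,0,0],0],[[0,0,-0.8],[0,0,0],0]]'; python3 go.py 488 166 95 107.4
```

```text
time: 4.2
eef_pos: [538.2, 60.9, 104.4]
orientation: [179.7, -0.2, 107.0]
force: [0.1, -0.2, -0.3]
width: -0.002
t 4.2 pos [538.2  60.9 104.4] rpy [179.69  -0.21 107.05] F [ 0.1 -0.2 -0.3] w -0.0
shift [ 4.61 -0.69  0.39] turn [ 0.07 -0.05 -0.08]
```

```bash
python3 -m crank '[[[0.9,-0.1,0],[0.03,0,0],0],[[0.9,-0.2,0],[0.03,0,0],0],[[0.9,-0.2,0],[0,0,0],0],[[0.9,-0.2,0],[0,0,0],0],[[0.9,0,0],[0,0,0],0]]'; python3 go.py 488 166 63 107.4
python3 - <<'E'
from h import *
b=ctrl.camera("wrist"); a=ctrl.camera("scene"); d=ctrl.camera("side")
z=lambda i,y,x:cv2.resize(i[y:y+130,x:x+180],(390,282),interpolation=2)
cv2.imwrite("pics/c2.png",np.vstack([np.hstack([z(a,170,185),z(d,190,200)]),np.hstack([z(b,180,200),z(b,290,200)])]))
E
```

```text
time: 4.82
eef_pos: [488.1, 161.9, 106.0]
orientation: [179.9, -0.1, 106.6]
force: [0.4, -0.0, -0.0]
width: -0.002
t 4.825 pos [488.1 161.9 106. ] rpy [ 1.7990e+02 -7.0000e-02  1.0663e+02] F [ 0.4 -0.  -0. ] w -0.0
shift [0.16 0.04 1.72] turn [ 0.02 -0.01 -0.17]
```

View pics/c2.png

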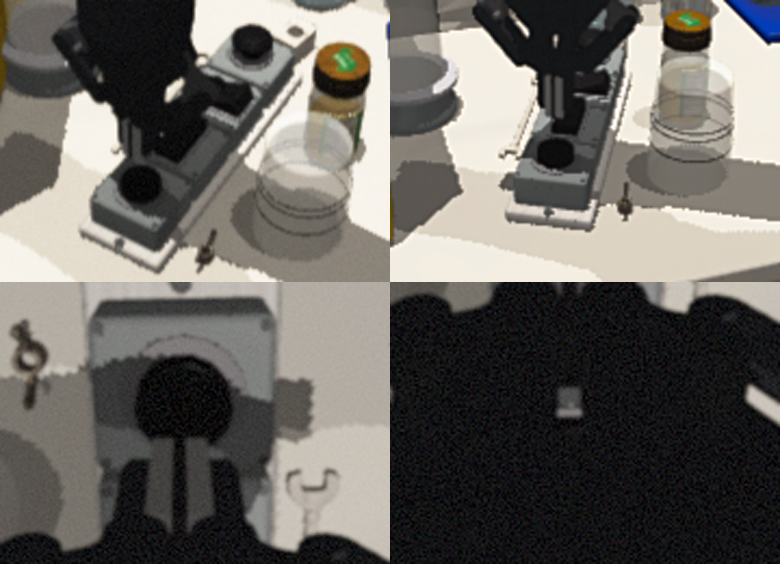

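The rocker's front half now stands up, so it has tipped over. The fingertips line up with the round button at about (185,395) in the composite. I'll press it now.

```bash
python3 -m crank '[[[0.16,0,0.6],[0,0,-0.1],0],[[0,0,0.5],[0,0,0],0],[[0,0,0.3],[0,0,0],0],[[0,0,0.2],[0,0,0],0]]' 
python3 go.py 488 166 63 107.4
```

```text
time: 5.48
eef_pos: [488.5, 163.0, 63.3]
orientation: [179.9, 0.0, 107.0]
force: [-1.2, 1.9, 3.2]
width: -0.0
t 5.475 pos [488.5 163.   63.3] rpy [1.7989e+02 1.0000e-02 1.0699e+02] F [-1.2  1.9  3.2] w -0.0
shift [0.12 0.02 0.01] turn [ 0.02  0.   -0.09]
```

```bash
python3 -m crank '[[[0,0,0.1],[0,0,0],0]]';  python3 -m crank '[[[0,0,0.1],[0,0,0],0]]'
```

```text
time: 5.6
eef_pos: [488.6, 163.1, 62.8]
orientation: [179.9, -0.1, 107.0]
force: [-9.3, -2.2, 29.5]
width: 0.002
time: 5.72
eef_pos: [488.6, 163.0, 62.9]
orientation: [180.0, -0.2, 107.0]
force: [-7.1, -0.9, 21.8]
width: 0.001
```

```bash
python3 -m crank '[[[0,0,-0.7],[0,0,0],0],[[0,0,-0.7],[0,0,0],0]]'; python3 go.py 505.5 110.5 80 107.4
```

```text
time: 5.98
eef_pos: [488.0, 161.8, 97.9]
orientation: [-179.9, -0.1, 106.9]
force: [1.1, -0.3, 0.0]
width: -0.002
t 5.975 pos [488.  161.8  97.9] rpy [-1.7991e+02 -1.2000e-01  1.0690e+02] F [ 1.1 -0.3  0. ] w -0.0
shift [-2.17  0.07  0.71] turn [-0.02 -0.03 -0.11]
```

```bash
python3 -m crank '[[[-0.75,0.03,0],[0,0,-0.1],0],[[-0.75,0.03,0],[0,0,0],0],[[-0.7,0,0],[0,0,0],0],[[0,0,0],[0,0,0],0]]'; python3 go.py 505.5 110.5 63 107.4
python3 - <<'E'
from h import *
b=ctrl.camera("wrist"); d=ctrl.camera("side")
z=lambda i,y,x:cv2.resize(i[y:y+130,x:x+180],(540,390),interpolation=2)
cv2.imwrite("pics/c3.png",np.hstack([z(d,190,200)[:,60:460],z(b,150,200)[:,100:490]]))
E
```

```text
time: 6.48
eef_pos: [507.7, 107.5, 98.8]
orientation: [179.9, -0.1, 107.3]
force: [0.6, 0.2, -0.9]
width: 0.0
t 6.475 pos [507.7 107.5  98.8] rpy [ 1.7987e+02 -6.0000e-02  1.0734e+02] F [ 0.6  0.2 -0.9] w 0.0
shift [ 0.14 -0.05  1.43] turn [ 0.03 -0.01 -0.01]
```

View pics/c3.png

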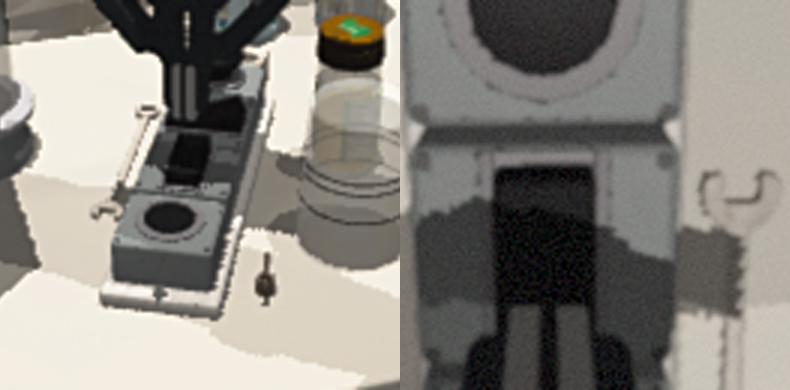

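The round button now sits low, flush with its ring, and the fingertips line up with the bar. Pressing the bar next.

```bash
python3 -m crank '[[[0.1,-0.05,0.6],[0,0,0],0],[[0,0,0.4],[0,0,0],0],[[0,0,0.2],[0,0,0],0],[[0,0,0.2],[0,0,0],0]]'; python3 -m crank '[[[0,0,0.1],[0,0,0],0]]'
```

```text
time: 7.08
eef_pos: [504.9, 114.8, 62.6]
orientation: [179.9, -0.2, 107.8]
force: [-10.0, -2.8, 40.0]
width: -0.001
time: 7.2
eef_pos: [504.8, 114.7, 62.7]
orientation: [179.9, -0.3, 107.8]
force: [-8.8, -3.3, 28.2]
width: 0.005
```

```bash
python3 -m crank '[[[0,0,0.1],[0,0,0],0],[[0,0,0.1],[0,0,0],0]]'
python3 - <<'E'
from h import *
for i in range(6): b=ctrl.camera("side")
a=ctrl.camera("scene"); s=ctrl.sense(); print(s["time"],s["eef_pos"],s["force"])
z=lambda i,y,x:cv2.resize(i[y:y+130,x:x+180],(540,390),interpolation=2)
cv2.imwrite("pics/c4.png",np.hstack([z(b,190,200)[:,60:460],z(a,170,185)[:,100:490]]))
E
```

```text
time: 7.45
eef_pos: [504.9, 114.7, 62.9]
orientation: [179.9, -0.5, 107.8]
force: [-5.7, -1.3, 18.7]
width: 0.002
7.8 [504.83035856 114.65468775  62.90619784] [-6.47328806 -2.25936865 18.3382272 ]
```

View pics/c4.png

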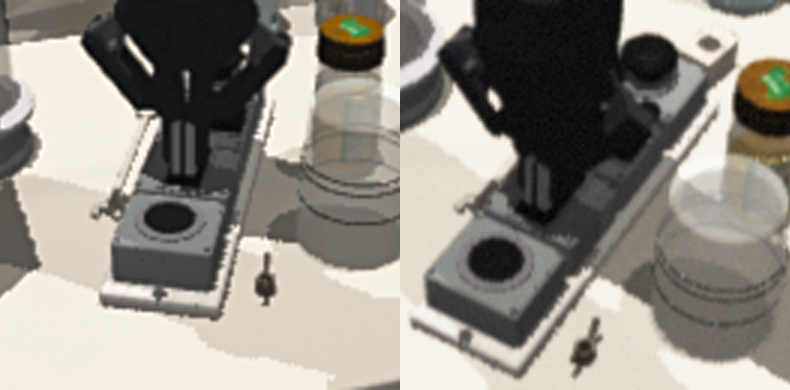

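The bar is held at its stop with a steady 18 N, the button is in, and the rocker is over. Nothing around the strip has moved.

```bash
python3 -c "
from cell import ctrl
s=ctrl.sense();print(s['time'],s['force']);print(ctrl.job_done())"
```

```text
7.8 [-6.47328806 -2.25936865 18.3382272 ]
the job is handed in; nothing more can be done
None
```

I pressed the three controls in the order asked with the closed fingertips and handed the job in at 7.8 s, with the bar still held down. No verdict is reported on hand-in.

| Control | Fingertip height at the end of the press | Fully pressed height | Push |
|---|---|---|---|
| Power rocker | about 48 mm | 48 mm | 26 N |
| Round button | about 46 mm | 46 mm | 22–30 N |
| Run bar | about 46 mm | 46 mm | steady 18 N while held (5.2 N needed) |

- **Pictures:** They show the rocker's front half raised and the round button sitting low after I let go. The stop was untouched, and the jar, tumbler_2 and wing nut looked unmoved. The last pictures barely showed the spanner, tumbler_1 and the spare block.
- **Disagreements:** The fixed cameras and the wrist camera differed by about 2 mm on where the strip is, so I used the mean. The press on the bar landed about 4 mm off centre along its 46 mm length.
- **Highest force:** The peak reading was 40 N, at the fingertips, just as the bar reached its stop.

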